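# Run the loose thumb nuts into the tote's pouring corner and hold it tilted

## Robot

A 7-joint arm with a two-finger parallel gripper is mounted at the origin on a cart in front of the work surface, level with it; the furniture and walls round the work are solid. World frame = base frame: x ahead of the robot, y to its left, z up, the work surface at z = 0. Lengths are in m, angles in rad, forces in N, time in s.
With the tool pointing down it reaches from about 0.4 to 0.85 m from the base axis. Payload 4.4 kg.
Tool frame: the origin (TCP) lies at the very end of the fingers, on their centre line; the grasp point (between the pads) lies 19 mm behind it; z points along the fingers, x is the direction in which the jaws open and shut, and the axes are right-handed (so a half turn about z gives the same grasp; the last joint's range is limited). The gripper opens to 94 mm and grips with 3 to 60 N. Pads are 16 mm wide; open, the fingers measure 119 mm over their backs; the gripper's body (75 mm by 177 mm) begins 78 mm behind the grasp point.
Start: joints at [-1.328, 0.628, 0.038, 1.517, -0.027, 0.996, -0.02], TCP at [0.198, 0.619, 0.205] pointing down, gripper open.
Joint ranges: [-3.06, 3.06], [-0.37, 2.12], [-1.25, 1.32], [0.18, 2.47], [-1.1, 4.24], [0.23, 1.98], [-2.94, 2.94]. Speed limits (rad/s): [2.57, 2.57, 3.14, 3.14, 3.14, 3.14, 3.14].

## Interface

Orientations are given as a unit quaternion [w, x, y, z].
In Python, from plant import ctrl gives the robot as it stands.
- The arm moves only by the shell command python3 -m creep 'ROWS' [FORCE]. ROWS is JSON, a list of rows, each an object with "claw": the opening in per cent of the stroke, from 0 (shut) to 100 (fully open); "translation": the shift along the tool's x, y, z in m, a list of three; "angular": the turn, a rotation vector about the tool's x, y, z in rad, a list of three. A call has exactly 10 rows; each row is the pose to reach, as a shift and turn from the pose commanded when the call began, along the tool's axes at that moment; what a row does not reach only later rows make up. A row lasts 1/12 s, in which the tool goes at most 41.7 mm and 7.16 degrees, less where a joint would pass 70% of its speed; a pose out of reach is approached as far as the arm can. A call with a gripper value outside its range is refused whole. The fingers move at their own pace and stop on an object; FORCE is the grip in N (left out, the last holds). Time passes only in rows, so rows that repeat a pose let the fingers close, or fill a call up. It gives the time, the measured TCP pose, the force and the opening at its end, in the units of the state.
- ctrl.observe(): the state, without advancing time (a new reading comes with each control period).
- ctrl.grab_frame(name): name is "scene" or "side" or "wrist"; returns a dict with "pixels" (384x512x3 uint8, red, green, blue), "range_z" (384x512 float32, m along the optical axis (not along the pixel's ray), 0 where there is no reading), "camera_matrix" (3x3 intrinsics, pixels), "world_to_cam" (4x4, takes a point from world to camera coordinates); the wrist camera has in their place "T_tool_cam" (4x4, takes a point from camera to tool coordinates, whose origin is the TCP and whose axes are the tool frame's). Camera axes: x right, y up, looking along -z (the intrinsics and any distortion apply to the point x, -y, -z); pixel columns grow to the right and rows downward; lengths in m; the calibration is good to about 2 mm. A picture is of the moment at which its call begins: read the wrist's pose just before it.
- ctrl.hand_in(): hands the job in, once; it reports no verdict.
The state is a dict: "time": time; "qpos": joint angles; "joint_vel": joint speeds; "joint_efforts": joint torques, N m; "tool_pos": TCP position; "tool_rot": TCP orientation; "ft_force": force on the tool from outside, world axes, zero at the start; "ft_torque": the same for the moment, N m; "gripper_width": opening from 0.0 (shut) to 1.0 (fully open).
Only numpy, scipy, OpenCV 4.12 (cv2) and the standard library are available. Lean on these libraries where they do the work, as an engineer would, in place of code of your own. Each camera call takes 0.05 s, during which the arm holds its last target. There are 200 camera calls.

## Task

Pick up the stray brass thumb nut from the worktop, put it in the small blue parts tote with the other four while the tote stands flat, and let it go. Then grip the tote's rim and tip the tote towards its pouring corner (the cut-off corner with the low wall and lip) until all five nuts have slid together into that corner, spilling none and leaving the jars and tools alone. Finish while still gripping the tote and holding it steady and clearly tilted, so that I can pick the nuts out of the corner.

Things in the scene. Friction and masses are not known exactly. Their poses are not given: they have to be found in the camera images.
- tote: small blue plastic parts tote, loose, 0.35 kg, 200 (x) x 160 (y) mm over the rim, 66 mm high, all four corners cut off at 45 degrees. Origin: centre of its underside, z up. Walls 3 mm; a rim band 8 mm thick covers the top 22 mm of all walls but the pouring corner's (towards -x -y), which is 36 mm high with an outward lip. Inner floor 7 mm up, slippery (friction about 0.2)
- tote_grip (a point): on top of the tote's rim (66 mm up when flat), mid-length and mid-thickness of the 48 mm long cut wall at the back corner, opposite the pouring corner; the wall is upright, 8 mm thick in its top 22 mm, its outward normal is the tote's +x +y diagonal (45 degrees)
- tote_spout (a point): on the tote's inner floor at the foot of the middle of the pouring corner's low wall. A rubber strip 40 mm long lies crosswise (at right angles to the 45 degree diagonal) under this corner; the tote tips steadily over its outer edge, which runs 7 mm straight below this point (tote flat). At a tilt of 30 to 40 degrees all the nuts run down to here
- tote_mid (a point): centre of the tote's inner floor, 7 mm above its underside; axes as the tote's
- nut0_c (a point): brass knurled thumb nut, 18 mm in diameter, 10 mm high, about 20 g; the point is its centre, half-way up; starts lying inside the tote
- nut1_c (a point): brass knurled thumb nut, 18 mm in diameter, 10 mm high, about 20 g; the point is its centre, half-way up; starts lying inside the tote
- nut2_c (a point): brass knurled thumb nut, 18 mm in diameter, 10 mm high, about 20 g; the point is its centre, half-way up; starts lying inside the tote
- nut3_c (a point): brass knurled thumb nut, 18 mm in diameter, 10 mm high, about 20 g; the point is its centre, half-way up; starts lying inside the tote
- nut4_c (a point): brass knurled thumb nut, 18 mm in diameter, 10 mm high, about 20 g; the point is its centre, half-way up; the stray one, starts standing flat on the worktop to the left of the tote
- white_jar: white screw jar, 68 mm diameter, 85 mm high; bystander; origin: centre of its underside
- clear_jar: clear jar with black cap, 68 mm diameter, 100 mm high; bystander; origin: centre of its underside
- screwdriver: small screwdriver with yellow handle, 188 mm long, lying; bystander; origin: centre of its underside
- tweezers: steel tweezers, 124 mm long, lying; bystander; origin: centre of its underside

How it is judged:
On the way:
1. the stray nut lies in the tote, let go, while the tote stands flat (x of nut4_c in the frame of tote_mid between -0.1 and 0.1 m and y of nut4_c in the frame of tote_mid between -0.08 and 0.08 m and z of nut4_c in the frame of tote_mid between -0.01 and 0.04 m and angle between tote's own z axis and vertical below 0.1 rad and distance between the grasp point and nut4_c above 0.05 m), for 0.2 s.
At the end, for the whole second after the job is handed in: All five nuts lie in the pouring corner (centres within 75 mm of the foot of its low wall); the tote is tilted 15 to 50 degrees, back rim over 90 mm up, at rest (under 20 mm/s), gripped by the fingers (over 2 N) and leaning on no bystander (distance between each of nut0_c, nut1_c, nut2_c, nut3_c, nut4_c and tote_spout below 0.075 m and angle between tote's own z axis and vertical between 0.26 and 0.87 rad and contact force between the fingers and tote above 2 N and linear speed of tote below 0.02 m/s and height (world z) of tote_grip above 0.09 m and contact force between tote and white_jar below 0.2 N and contact force between tote and clear_jar below 0.2 N and contact force between tote and screwdriver below 0.2 N and contact force between tote and tweezers below 0.2 N); the arm keeps its last pose, push and grip.
It fails at once if a bystander is shoved (moved over 20 mm) (distance of any of white_jar, clear_jar, screwdriver, tweezers from where it was at the start of the episode above 0.02 m).
It fails at once if a nut is spilled out of the tote (distance between any of nut0_c, nut1_c, nut2_c, nut3_c and tote_mid above 0.15 m).
It also fails if it takes over 58 s, if anything falls off the work surface, if the arm or the gripper's body presses on something with over 40 N, if the wrist force passes 120 N, or if a joint passes its speed limit or range.

## Working session

There is one attempt and no reset: what is moved stays moved. The work goes in short steps, Python scripts to look and compute and a shell command to move; the robot and the scene stay as the last step left them, time stands still between calls to the robot, and variables do not carry over. Pictures are saved under pics/ and viewed, about 8 in all and at most 12, crops included, and the job is handed in when it is done.

```bash
mkdir -p pics; ls; cat > h.py <<'E'
import numpy as np,cv2
from plant import ctrl
from scipy.spatial.transform import Rotation as R
def T_tool():
    s=ctrl.observe();q=s['tool_rot'];T=np.eye(4)
    T[:3,:3]=R.from_quat([q[1],q[2],q[3],q[0]]).as_matrix();T[:3,3]=s['tool_pos'];return T
def grab(name):
    T=T_tool();f=ctrl.grab_frame(name)
    f['c2w']=T@np.array(f['T_tool_cam']) if name=='wrist' else np.linalg.inv(f['world_to_cam'])
    K=np.array(f['camera_matrix']);d=f['range_z'];v,u=np.mgrid[:384,:512]
    P=np.stack([(u-K[0,2])/K[0,0]*d,-(v-K[1,2])/K[1,1]*d,-d,np.ones_like(d)],-1)
    f['W']=(P@f['c2w'].T)[...,:3];f['W'][d==0]=np.nan
    return f
def save(f,n):cv2.imwrite('pics/'+n+'.png',f['pixels'][...,::-1])
E
python3 - <<'E'
from h import *
s=ctrl.observe();print(s);print(T_tool().round(3))
for n in('scene','side'):
    f=grab(n);save(f,n+'0');np.save(n+'0.npy',f['W']);print([k for k in f],f['camera_matrix'],f['c2w'].round(3))
a=[cv2.imread(f'pics/{n}0.png') for n in('scene','side')]
E
```

```text
pics
{'time': 0.0, 'qpos': array([-1.32781788,  0.62928859,  0.03844321,  1.51836487, -0.02697364,
        0.99625996, -0.01995433]), 'joint_vel': array([-0.00071929, -0.00208645, -0.00054519, -0.00025891, -0.00151953,
        0.00104243, -0.00048634]), 'joint_efforts': array([ 4.25339622e-04, -5.49734831e+01,  1.14334982e+00, -1.86636114e+01,
       -5.23335929e-02,  2.34704552e-02,  1.49282978e-04]), 'tool_pos': array([0.19731499, 0.61864492, 0.20459242]), 'tool_rot': array([ 5.49103850e-04,  8.07414933e-01,  5.89983316e-01, -7.14824156e-04]), 'ft_force': array([0.0846035, 0.2993014, 0.1779849]), 'ft_torque': array([-0.02124983,  0.03319655,  0.00186753]), 'gripper_width': 0.999275098098468}
[[ 0.304  0.953 -0.001  0.197]
 [ 0.953 -0.304 -0.002  0.619]
 [-0.002  0.    -1.     0.205]
 [ 0.     0.     0.     1.   ]]
['pixels', 'range_z', 'camera_matrix', 'world_to_cam', 'c2w', 'W'] [[453.72134764   0.         260.00267739]
 [  0.         453.72134764 200.15347202]
 [  0.           0.           1.        ]] [[ 0.635  0.293 -0.715 -0.674]
 [-0.772  0.263 -0.579 -1.036]
 [ 0.018  0.919  0.393  0.71 ]
 [ 0.     0.     0.     1.   ]]
['pixels', 'range_z', 'camera_matrix', 'world_to_cam', 'c2w', 'W'] [[395.10820039   0.         258.6680448 ]
 [  0.         395.10820039 195.97634466]
 [  0.           0.           1.        ]] [[ 0.554  0.583 -0.594 -0.29 ]
 [-0.832  0.372 -0.411 -0.617]
 [-0.019  0.722  0.692  0.932]
 [ 0.     0.     0.     1.   ]]
```

View pics/scene0.png

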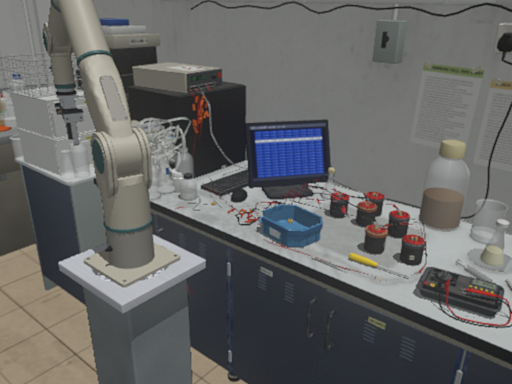

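View pics/side0.png

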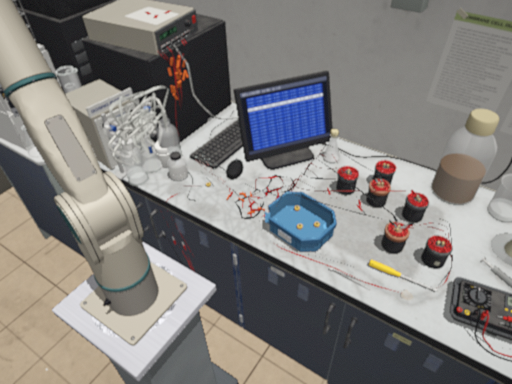

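The side view shows the tote at about (300,222) with its nuts inside, and probably the stray nut at (208,184). The screwdriver is at (385,268). Next I measure these.

```bash
python3 - <<'E'
from h import *
W=np.load('side0.npy');im=cv2.imread('pics/side0.png')
for u,v in [(208,184),(207,183),(178,165),(385,268),(235,168),(347,180),(272,217),(300,197),(333,215),(333,240),(312,243),(285,238),(298,209),(300,226),(317,224)]:print((u,v),W[v,u].round(3),im[v,u])
hsv=cv2.cvtColor(im,cv2.COLOR_BGR2HSV)
for n in('side','scene'):
    W=np.load(n+'0.npy');im=cv2.imread(f'pics/{n}0.png');h=cv2.cvtColor(im,cv2.COLOR_BGR2HSV)
    m=(h[...,0]>95)&(h[...,0]<115)&(h[...,1]>110)&(W[...,0]>.3)&(W[...,0]<.9)&(W[...,2]>.056)&(W[...,2]<.08)&(abs(W[...,1])<.45)
    P=W[m];print(n,len(P),np.nanmedian(P,0).round(3),cv2.minAreaRect(P[:,:2].astype('f4')), np.percentile(P[:,2],[5,50,95]).round(3))
im=cv2.imread('pics/side0.png')[140:290,150:350];cv2.imwrite('pics/crop1.png',cv2.resize(im,None,fx=4,fy=4,interpolation=2))
E
```

```text
(208, 184) [0.452 0.11  0.014] [ 85 166 195]
(207, 183) [0.455 0.116 0.014] [119 172 196]
(178, 165) [0.425 0.213 0.073] [195 197 198]
(385, 268) [ 0.439 -0.533  0.022] [ 75 217 244]
(235, 168) [0.555 0.067 0.033] [48 47 48]
(347, 180) [ 0.621 -0.322  0.111] [70 67 85]
(272, 217) [ 0.444 -0.158  0.008] [165 130  82]
(300, 197) [ 0.537 -0.206  0.046] [107  82  51]
(333, 215) [ 0.499 -0.339  0.071] [171 132  77]
(333, 240) [ 0.466 -0.363  0.005] [184 188 188]
(312, 243) [ 0.387 -0.329  0.049] [101  76  44]
(285, 238) [ 0.38  -0.245  0.023] [129 130 130]
(298, 209) [ 0.515 -0.213  0.013] [ 96 158 185]
(300, 226) [ 0.447 -0.258  0.022] [ 87 170 199]
(317, 224) [ 0.483 -0.298  0.022] [ 89 171 200]
side 578 [ 0.408 -0.283  0.065] ((0.4519805312156677, -0.2556001543998718), (0.19637548923492432, 0.1571522355079651), 79.80327606201172) [0.057 0.065 0.071]
scene 460 [ 0.438 -0.273  0.064] ((0.4542815387248993, -0.2603635787963867), (0.20143623650074005, 0.16378402709960938), 82.46378326416016) [0.057 0.064 0.069]
```

View pics/crop1.png

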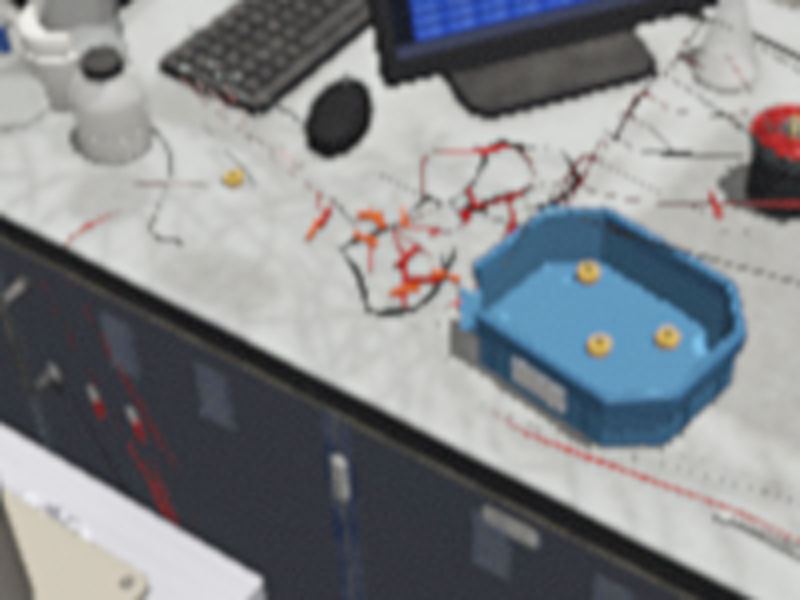

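The crop shows the pouring corner (low wall and lip) at the left of the tote, towards -x +y. Three nuts are visible and the fourth is hidden. The stray nut is at about (0.452, 0.112) and the white jar at about (0.425, 0.213). Next I fit the tote's yaw and check obstacle heights along the path.

```bash
cat >> h.py <<'E'
A=np.array
def outl(k=100,l=80,c=34):
    # octagon outline of rim
    return A([(k,l-c),(k-c,l),(-k+c,l),(-k,l-c),(-k,-l+c),(-k+c,-l),(k-c,-l),(k,-l+c)])/1000.
def rel(p,T=None):
    T=T_tool() if T is None else T
    return T[:3,:3].T@(A(p)-T[:3,3])
E
python3 - <<'E'
from h import *
from scipy.optimize import least_squares
W=[];
for n in('side','scene'):
    w=np.load(n+'0.npy');im=cv2.imread(f'pics/{n}0.png');h=cv2.cvtColor(im,cv2.COLOR_BGR2HSV)
    m=(h[...,0]>95)&(h[...,0]<115)&(h[...,1]>110)&(w[...,0]>.3)&(w[...,0]<.62)&(w[...,2]>.045)&(w[...,2]<.08)&(abs(w[...,1]+.26)<.15)
    P=w[m][:,:2].astype('f4');hull=cv2.convexHull(P)
    O=outl().astype('f4')
    def f(p):
        c,s=np.cos(p[2]),np.sin(p[2]);Q=(P-p[:2])@A([[c,-s],[s,c]])
        d=A([cv2.pointPolygonTest(O.reshape(-1,1,2),(float(a),float(b)),True) for a,b in Q])
        return np.where(d<0,-d*4,np.clip(d-.008,0,.01))
    r=least_squares(f,[.453,-.258,-1.45],diff_step=1e-3,loss='soft_l1',f_scale=.004);r2=least_squares(f,[.453,-.258,-1.65],diff_step=1e-3,loss='soft_l1',f_scale=.004)
    print(n,r.x.round(4),r.cost,r2.x.round(4),r2.cost)
w=np.load('side0.npy').reshape(-1,3);w=w[~np.isnan(w[:,0])]
a,b=A([.197,.619]),A([.45,.11]);d=b-a;L=np.hypot(*d);d/=L
t=(w[:,:2]-a)@d;s=abs((w[:,:2]-a)@A([-d[1],d[0]]))
for k in np.arange(0,.66,.06):
    q=w[(abs(t-k)<.03)&(s<.12)];print(round(k,2),q[:,2].max().round(3) if len(q) else None, end='; ')
print()
for x,y in[(.5,-.45),(.6,-.35),(.55,-.25),(.6,-.45),(.5,-.35)]:
    q=w[(abs(w[:,0]-x)<.05)&(abs(w[:,1]-y)<.05)];print((x,y),q[:,2].max().round(3) if len(q) else None)
E
```

```text
side [ 0.4534 -0.2535 -1.7355] 0.00016168070538966523 [ 0.4534 -0.2535 -1.7354] 0.00016167325507825855
scene [ 0.4537 -0.2595 -1.7278] 0.00041230170452293447 [ 0.4537 -0.2595 -1.7278] 0.00041229581314070947
0.0 0.392; 0.06 0.349; 0.12 0.24; 0.18 0.275; 0.24 0.276; 0.3 0.321; 0.36 0.312; 0.42 0.181; 0.48 0.106; 0.54 0.043; 0.6 0.035; 0.66 0.171; 
(0.5, -0.45) 0.114
(0.6, -0.35) 0.116
(0.55, -0.25) 0.122
(0.6, -0.45) 0.117
(0.5, -0.35) 0.116
```

Some labware up to 0.32 m high stands on the straight line, so I raise the tool first and then cross.

```bash
python3 -m creep '[{"claw":100,"translation":[0,0,-0.04],"angular":[0,0,0]},{"claw":100,"translation":[0,0,-0.08],"angular":[0,0,0]},{"claw":100,"translation":[0,0,-0.12],"angular":[0,0,0]},{"claw":100,"translation":[0,0,-0.16],"angular":[0,0,0]},{"claw":100,"translation":[0,0,-0.2],"angular":[0,0,0]},{"claw":100,"translation":[0,0,-0.24],"angular":[0,0,0]},{"claw":100,"translation":[-0.028,0.028,-0.24],"angular":[0,0,0.07]},{"claw":100,"translation":[-0.056,0.056,-0.24],"angular":[0,0,0.14]},{"claw":100,"translation":[-0.084,0.084,-0.24],"angular":[0,0,0.21]},{"claw":100,"translation":[-0.112,0.112,-0.24],"angular":[0,0,0.28]}]' 30
python3 - <<'E'
from h import *
print(T_tool().round(3), rel([.45,.11,.3]).round(3),ctrl.observe()['qpos'].round(2))
E
```

```text
time: 0.93
tool_pos: [0.2707, 0.4767, 0.4451]
tool_rot: [0.0, 0.883, 0.47, -0.0]
ft_force: [0.4, 0.4, 0.4]
gripper_width: 1.001
[[ 0.558  0.83  -0.     0.271]
 [ 0.83  -0.558 -0.     0.477]
 [-0.001  0.    -1.     0.445]
 [ 0.     0.     0.     1.   ]] [-0.204  0.353  0.145] [-1.2   0.31  0.14  1.39 -0.04  1.44 -0.08]
```

```bash
python3 -m creep '[{"claw":100,"translation":[-0.02,0.035,0],"angular":[0,0,0.07]},{"claw":100,"translation":[-0.04,0.07,0],"angular":[0,0,0.14]},{"claw":100,"translation":[-0.06,0.105,0],"angular":[0,0,0.21]},{"claw":100,"translation":[-0.08,0.14,0],"angular":[0,0,0.28]},{"claw":100,"translation":[-0.1,0.175,0],"angular":[0,0,0.35]},{"claw":100,"translation":[-0.12,0.21,0],"angular":[0,0,0.42]},{"claw":80,"translation":[-0.14,0.245,0],"angular":[0,0,0.5]},{"claw":60,"translation":[-0.16,0.28,0],"angular":[0,0,0.58]},{"claw":50,"translation":[-0.18,0.315,0.01],"angular":[0,0,0.66]},{"claw":50,"translation":[-0.204,0.353,0.02],"angular":[0,0,0.74]}]'
python3 - <<'E'
from h import *
print(T_tool().round(3), rel([.45,.11,.2]).round(3))
E
```

```text
time: 1.77
tool_pos: [0.4493, 0.115, 0.4263]
tool_rot: [-0.0, 0.993, 0.119, 0.0]
ft_force: [0.6, 0.7, -0.8]
gripper_width: 0.753
[[ 0.972  0.236  0.001  0.449]
 [ 0.236 -0.972  0.001  0.115]
 [ 0.001 -0.001 -1.     0.426]
 [ 0.     0.     0.     1.   ]] [-0.001  0.005  0.226]
```

```bash
python3 -m creep '[{"claw":50,"translation":[0,0,0.04],"angular":[0,0,0]},{"claw":50,"translation":[0,0,0.08],"angular":[0,0,0]},{"claw":50,"translation":[0,0,0.12],"angular":[0,0,0]},{"claw":50,"translation":[0,0,0.16],"angular":[0,0,0]},{"claw":50,"translation":[0,0,0.2],"angular":[0,0,0]},{"claw":50,"translation":[0,0,0.23],"angular":[0,0,0]},{"claw":50,"translation":[0,0,0.23],"angular":[0,0,0]},{"claw":50,"translation":[0,0,0.23],"angular":[0,0,0]},{"claw":50,"translation":[0,0,0.23],"angular":[0,0,0]},{"claw":50,"translation":[0,0,0.23],"angular":[0,0,0]}]'
python3 - <<'E'
from h import *
T=T_tool();print(T.round(3))
f=grab('wrist');save(f,'w1');W=f['W'];np.save('w1.npy',W)
h=cv2.cvtColor(f['pixels'],cv2.COLOR_RGB2HSV)
m=((h[...,0]>15)&(h[...,0]<32)&(h[...,1]>90)&(h[...,2]>80)).astype('u1')
n,l,st,c=cv2.connectedComponentsWithStats(m)
for i in range(1,n):
    if st[i,4]>30:
        P=W[l==i];P=P[~np.isnan(P[:,0])];P=P[P[:,2]>.006] if (P[:,2]>.006).any() else P
        print(c[i].round(),st[i],((P.min(0)+P.max(0))/2).round(4),np.median(P,0).round(4),P.min(0).round(3),P.max(0).round(3))
E
```

```text
time: 2.6
tool_pos: [0.4504, 0.1172, 0.1984]
tool_rot: [-0.001, 0.993, 0.121, 0.002]
ft_force: [-0.2, -0.7, 0.7]
gripper_width: 0.5
[[ 0.971  0.24   0.004  0.45 ]
 [ 0.24  -0.971  0.001  0.117]
 [ 0.004 -0.001 -1.     0.198]
 [ 0.     0.     0.     1.   ]]
[264. 176.] [257 170  14  14 130] [0.4554 0.1142 0.0093] [0.4552 0.1152 0.0103] [0.447 0.106 0.006] [0.464 0.123 0.012]
[354. 325.] [348 295  10  55 223] [0.4669 0.1482 0.314 ] [0.4666 0.1502 0.3162] [0.465 0.142 0.309] [0.469 0.154 0.319]
[167. 324.] [164 296  10  54 223] [0.4194 0.1364 0.3138] [0.4188 0.1384 0.316 ] [0.418 0.13  0.309] [0.421 0.143 0.319]
[298. 377.] [ 140  366  305   18 2993] [0.4533 0.1248 0.3117] [0.4545 0.1379 0.3235] [0.416 0.102 0.297] [0.49  0.147 0.326]
```

View pics/w1.png

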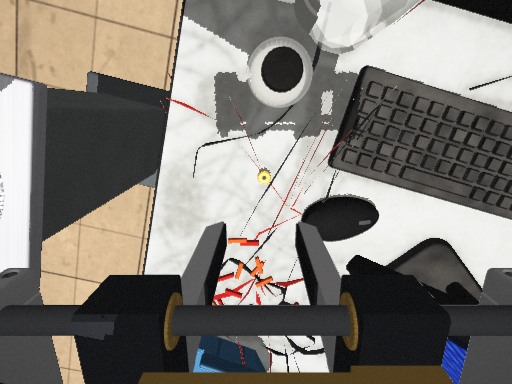

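The nut is at pixel (264,176), which is world (0.455, 0.1145) with its top at 10 mm, as it should be. The jar stands clear on the +y side. I descend and grip.

```bash
python3 -m creep '[{"claw":50,"translation":[0.003,0.004,0.04],"angular":[0,0,0]},{"claw":50,"translation":[0.003,0.004,0.08],"angular":[0,0,0]},{"claw":50,"translation":[0.003,0.004,0.12],"angular":[0,0,0]},{"claw":50,"translation":[0.003,0.004,0.15],"angular":[0,0,0]},{"claw":50,"translation":[0.003,0.004,0.17],"angular":[0,0,0]},{"claw":50,"translation":[0.003,0.004,0.185],"angular":[0,0,0]},{"claw":50,"translation":[0.003,0.004,0.194],"angular":[0,0,0]},{"claw":50,"translation":[0.003,0.004,0.194],"angular":[0,0,0]},{"claw":50,"translation":[0.003,0.004,0.194],"angular":[0,0,0]},{"claw":30,"translation":[0.003,0.004,0.194],"angular":[0,0,0]}]' 20
python3 -m creep '[{"claw":10,"translation":[0,0,0],"angular":[0,0,0]},{"claw":10,"translation":[0,0,0],"angular":[0,0,0]},{"claw":10,"translation":[0,0,0],"angular":[0,0,0]},{"claw":10,"translation":[0,0,0],"angular":[0,0,0]},{"claw":10,"translation":[0,0,0],"angular":[0,0,0]},{"claw":10,"translation":[0,0,0],"angular":[0,0,0]},{"claw":10,"translation":[0,0,0],"angular":[0,0,0]},{"claw":10,"translation":[0,0,0],"angular":[0,0,0]},{"claw":10,"translation":[0,0,0],"angular":[0,0,0]},{"claw":10,"translation":[0,0,0],"angular":[0,0,0]}]' 20
```

```text
time: 3.48
tool_pos: [0.4538, 0.1139, 0.0036]
tool_rot: [-0.0, 0.993, 0.121, 0.001]
ft_force: [0.2, 0.0, -0.2]
gripper_width: 0.461
time: 4.32
tool_pos: [0.4529, 0.1137, 0.0028]
tool_rot: [-0.0, 0.993, 0.121, 0.0]
ft_force: [-0.3, 0.0, 6.0]
gripper_width: 0.179
```

The opening stops at about 17 mm, so the nut is gripped. Now I lift and carry it over the tote.

```bash
python3 -m creep '[{"claw":10,"translation":[0,0,-0.02],"angular":[0,0,0]},{"claw":10,"translation":[0,0,-0.06],"angular":[0,0,0]},{"claw":10,"translation":[0,0,-0.1],"angular":[0,0,0]},{"claw":10,"translation":[0,0,-0.14],"angular":[0,0,0]},{"claw":10,"translation":[0,0.02,-0.17],"angular":[0,0,0.08]},{"claw":10,"translation":[-0.01,0.05,-0.19],"angular":[0,0,0.17]},{"claw":10,"translation":[-0.02,0.08,-0.21],"angular":[0,0,0.26]},{"claw":10,"translation":[-0.03,0.11,-0.22],"angular":[0,0,0.35]},{"claw":10,"translation":[-0.04,0.14,-0.23],"angular":[0,0,0.44]},{"claw":10,"translation":[-0.045,0.175,-0.24],"angular":[0,0,0.53]}]' 20
python3 - <<'E'
from h import *
print(rel([.453,-.256,.25]).round(3),ctrl.observe()['gripper_width'])
E
```

```text
time: 5.15
tool_pos: [0.4492, -0.0676, 0.243]
tool_rot: [-0.001, 0.989, -0.145, -0.001]
ft_force: [1.6, -0.0, -1.3]
gripper_width: 0.179
[ 0.058  0.179 -0.007] 0.17859725911381713
```

```bash
python3 -m creep '[{"claw":10,"translation":[0.01,0.03,0],"angular":[0,0,0.1]},{"claw":10,"translation":[0.02,0.06,0],"angular":[0,0,0.2]},{"claw":10,"translation":[0.03,0.09,0],"angular":[0,0,0.3]},{"claw":10,"translation":[0.04,0.12,0],"angular":[0,0,0.4]},{"claw":10,"translation":[0.05,0.15,0],"angular":[0,0,0.5]},{"claw":10,"translation":[0.058,0.179,0],"angular":[0,0,0.6]},{"claw":10,"translation":[0.058,0.179,0],"angular":[0,0,0.65]},{"claw":10,"translation":[0.058,0.179,0],"angular":[0,0,0.65]},{"claw":10,"translation":[0.058,0.179,0],"angular":[0,0,0.65]},{"claw":10,"translation":[0.058,0.179,0],"angular":[0,0,0.65]}]' 20
python3 - <<'E'
from h import *
T=T_tool();print(T.round(3),ctrl.observe()['qpos'].round(2))
f=grab('wrist');save(f,'w2');W=f['W'];np.save('w2.npy',W)
h=cv2.cvtColor(f['pixels'],cv2.COLOR_RGB2HSV)
m=((h[...,0]>15)&(h[...,0]<32)&(h[...,1]>90)&(h[...,2]>80)).astype('u1')
n,l,st,c=cv2.connectedComponentsWithStats(m)
for i in range(1,n):
    if st[i,4]>30:
        P=W[l==i];P=P[~np.isnan(P[:,0])]
        print(c[i].round(),st[i],((P.min(0)+P.max(0))/2).round(4),np.median(P,0).round(4))
b=(h[...,0]>95)&(h[...,0]<115)&(h[...,1]>110)&(W[...,2]>.05)&(W[...,2]<.08)
P=W[b];print(len(P),P.min(0).round(3),P.max(0).round(3),cv2.minAreaRect(P[:,:2].astype('f4')))
E
```

```text
time: 5.98
tool_pos: [0.4556, -0.2538, 0.242]
tool_rot: [-0.0, 0.893, -0.451, -0.001]
ft_force: [0.1, -0.5, -0.6]
gripper_width: 0.18
[[ 0.594 -0.805 -0.001  0.456]
 [-0.805 -0.594  0.001 -0.254]
 [-0.001 -0.    -1.     0.242]
 [ 0.     0.     0.     1.   ]] [-0.09  0.51  0.82  1.84 -0.45  0.99 -0.01]
[433.  19.] [430  16   7   9  31] [ 0.6982 -0.2954  0.0855] [ 0.6988 -0.2953  0.0865]
[260. 114.] [254 108  13  13 100] [ 0.5146 -0.2081  0.0141] [ 0.5147 -0.2079  0.0175]
[296. 167.] [291 161  12  13 112] [ 0.4864 -0.2935  0.0143] [ 0.4869 -0.2931  0.0173]
[259. 170.] [254 164  12  13 114] [ 0.4509 -0.2539  0.0135] [ 0.4514 -0.2535  0.0173]
[274. 218.] [269 213  12  11  98] [ 0.432  -0.2905  0.1257] [ 0.4057 -0.3145  0.0171]
[261. 236.] [248 223  26  28 508] [ 0.4545 -0.2539  0.2463] [ 0.4564 -0.2525  0.2492]
[392. 271.] [370 255  48  34 617] [ 0.4429 -0.5363  0.012 ] [ 0.445  -0.52    0.0185]
[297. 326.] [295 300   5  50 154] [ 0.4815 -0.2461  0.3589] [ 0.4832 -0.2449  0.3601]
[224. 328.] [222 305   5  45 141] [ 0.4702 -0.2307  0.3592] [ 0.4715 -0.2298  0.3601]
2664 [ 0.374 -0.498  0.05 ] [ 0.762 -0.15   0.069] ((0.5392425060272217, -0.30742117762565613), (0.26996299624443054, 0.382768452167511), 37.15858459472656)
```

View pics/w2.png

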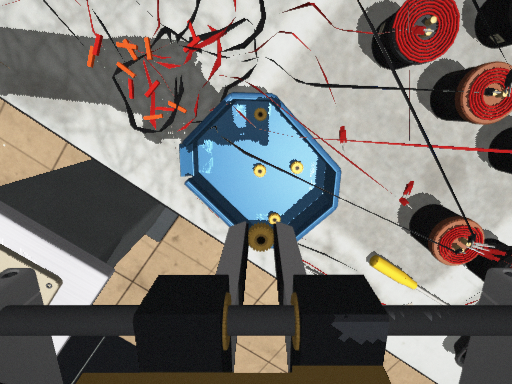

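The tote lies centrally in the view, with the spout at the left (186,160). Its four nuts are at (260,114), (296,167), (259,170) and (274,218). The held nut is at (261,236). There is free floor near the spout side at about (0.437, -0.205), which is where I will place it.

```bash
python3 - <<'E'
from h import *
print(rel([.437,-.205,.014]).round(3))
from scipy.optimize import least_squares
w=np.load('w2.npy');im=cv2.imread('pics/w2.png');h=cv2.cvtColor(im,cv2.COLOR_BGR2HSV)
m=(h[...,0]>95)&(h[...,0]<115)&(h[...,1]>110)&(w[...,0]<.62)&(w[...,2]>.058)&(w[...,2]<.08)&(abs(w[...,1]+.26)<.15)
P=w[m][:,:2].astype('f4');O=outl().astype('f4').reshape(-1,1,2)
def f(p):
    c,s=np.cos(p[2]),np.sin(p[2]);Q=(P-p[:2])@A([[c,-s],[s,c]])
    d=A([cv2.pointPolygonTest(O,(float(a),float(b)),True) for a,b in Q])
    return np.where(d<0,-d*2,np.clip(d-.008,0,.02)*2)
r=least_squares(f,[.453,-.256,-1.73],diff_step=1e-3,loss='soft_l1',f_scale=.004);x,y,t=r.x
c,s=np.cos(t),np.sin(t);M=A([[c,-s],[s,c]])
g=M@[.0802,.0602]+[x,y];sp=M@[-.079,-.059]+[x,y];print(len(P),r.x.round(4),r.cost,'grip',g.round(4),'spout',sp.round(4),'diag',np.degrees(t)+45)
q=w[m&(np.linalg.norm(w[...,:2]-g,axis=2)<.016)];print('rim pts near grip',len(q),np.median(q,0).round(4))
# red jars: tops >0.07
k=(w[...,2]>.08)&(w[...,2]<.13)&(np.linalg.norm(w[...,:2]-g,axis=2)<.15);q=w[k];print('tall near grip',len(q), (q[np.argmin(np.linalg.norm(q[:,:2]-g,axis=1))] if len(q) else None))
E
python3 -m creep '[{"claw":10,"translation":[-0.02,0,0.03],"angular":[0,0,0]},{"claw":10,"translation":[-0.04,-0.01,0.06],"angular":[0,0,0]},{"claw":10,"translation":[-0.05,-0.014,0.1],"angular":[0,0,0]},{"claw":10,"translation":[-0.05,-0.014,0.14],"angular":[0,0,0]},{"claw":10,"translation":[-0.05,-0.014,0.17],"angular":[0,0,0]},{"claw":10,"translation":[-0.05,-0.014,0.2],"angular":[0,0,0]},{"claw":10,"translation":[-0.05,-0.014,0.215],"angular":[0,0,0]},{"claw":10,"translation":[-0.05,-0.014,0.222],"angular":[0,0,0]},{"claw":10,"translation":[-0.05,-0.014,0.222],"angular":[0,0,0]},{"claw":10,"translation":[-0.05,-0.014,0.222],"angular":[0,0,0]}]' 20
```

```text
[-0.05  -0.014  0.228]
2305 [ 0.4539 -0.2543 -1.7583] 0.000535140686388323 grip [ 0.4981 -0.3443] spout [ 0.4107 -0.1657] diag -55.743911120585025
rim pts near grip 156 [ 0.4971 -0.3415  0.0661]
tall near grip 2467 [ 0.49798613 -0.34376168  0.10763327]
time: 6.87
tool_pos: [0.4378, -0.2065, 0.021]
tool_rot: [-0.0, 0.892, -0.452, 0.0]
ft_force: [0.0, -0.8, 0.3]
gripper_width: 0.181
```

```bash
python3 -m creep '[{"claw":10,"translation":[0,0,0.004],"angular":[0,0,0]},{"claw":10,"translation":[0,0,0.007],"angular":[0,0,0]},{"claw":10,"translation":[0,0,0.007],"angular":[0,0,0]},{"claw":10,"translation":[0,0,0.007],"angular":[0,0,0]},{"claw":20,"translation":[0,0,0.007],"angular":[0,0,0]},{"claw":30,"translation":[0,0,0.007],"angular":[0,0,0]},{"claw":32,"translation":[0,0,0.007],"angular":[0,0,0]},{"claw":32,"translation":[0,0,0.007],"angular":[0,0,0]},{"claw":32,"translation":[0,0,0.007],"angular":[0,0,0]},{"claw":32,"translation":[0,0,0.007],"angular":[0,0,0]}]' 20
python3 -m creep '[{"claw":32,"translation":[0,0,-0.01],"angular":[0,0,0]},{"claw":32,"translation":[0,0,-0.03],"angular":[0,0,0]},{"claw":32,"translation":[0,0,-0.07],"angular":[0,0,0]},{"claw":32,"translation":[0,0,-0.11],"angular":[0,0,0]},{"claw":32,"translation":[0,0,-0.15],"angular":[0,0,0]},{"claw":32,"translation":[0,0,-0.19],"angular":[0,0,0]},{"claw":32,"translation":[0.02,0,-0.22],"angular":[0,0,0]},{"claw":32,"translation":[0.05,0,-0.22],"angular":[0,0,0]},{"claw":32,"translation":[0.08,0,-0.22],"angular":[0,0,0]},{"claw":32,"translation":[0.08,0,-0.22],"angular":[0,0,0]}]' 20
python3 - <<'E'
from h import *
T=T_tool();print(T.round(3))
f=grab('wrist');save(f,'w3');W=f['W'];np.save('w3.npy',W)
h=cv2.cvtColor(f['pixels'],cv2.COLOR_RGB2HSV)
m=((h[...,0]>15)&(h[...,0]<32)&(h[...,1]>90)&(h[...,2]>80)).astype('u1')
n,l,st,c=cv2.connectedComponentsWithStats(m)
for i in range(1,n):
    if st[i,4]>30:
        P=W[l==i];P=P[~np.isnan(P[:,0])]
        print(c[i].round(),st[i],np.median(P,0).round(4))
w=np.load('w2.npy');g=A([.498,-.344]);v=w[(w[...,2]>.08)&(w[...,2]<.14)&(np.linalg.norm(w[...,:2]-g,axis=2)<.15)]
for n,w_ in(('w2',w),('w3',W)):
    k=(w_[...,2]>.08)&(w_[...,2]<.14)&(np.linalg.norm(w_[...,:2]-g,axis=2)<.15)
    yy,xx=np.nonzero(k);nn,ll,ss,cc=cv2.connectedComponentsWithStats(k.astype('u1'))
    for i in range(1,nn):
        if ss[i,4]>40:print(n,ss[i],np.nanmin(w_[ll==i],0).round(3),np.nanmax(w_[ll==i],0).round(3))
E
```

```text
time: 7.7
tool_pos: [0.4373, -0.2066, 0.0134]
tool_rot: [-0.0, 0.892, -0.452, 0.0]
ft_force: [0.8, -0.4, 0.9]
gripper_width: 0.319
time: 8.53
tool_pos: [0.4875, -0.2757, 0.2344]
tool_rot: [0.002, 0.892, -0.453, 0.003]
ft_force: [0.4, -0.7, -0.1]
gripper_width: 0.323
[[ 0.59  -0.807  0.004  0.487]
 [-0.807 -0.59  -0.006 -0.276]
 [ 0.007  0.    -1.     0.234]
 [ 0.     0.     0.     1.   ]]
[467. 105.] [459 102  15   6  32] [ 0.6917 -0.4108  0.0845]
[232. 124.] [226 117  13  14 114] [ 0.5154 -0.2084  0.0173]
[200. 169.] [194 163  13  13 122] [ 0.4375 -0.2072  0.017 ]
[270. 176.] [264 171  13  12 116] [ 0.4872 -0.2935  0.0172]
[232. 181.] [227 176  13  11  91] [ 0.4499 -0.2532  0.0176]
[249. 228.] [244 222  12  13 111] [ 0.405  -0.3156  0.0171]
[356. 270.] [347 264  25  11 184] [ 0.4465 -0.4914  0.0163]
[199. 325.] [197 297   7  53 186] [ 0.4995 -0.2452  0.352 ]
[322. 325.] [318 297   7  53 187] [ 0.5186 -0.2712  0.3524]
[215. 376.] [211 373  10   9  33] [ 0.495  -0.2545  0.3591]
w2 [ 264   61  214  167 1798] [ 0.529 -0.48   0.085] [ 0.648 -0.199  0.119]
w2 [228 140 227 113 447] [ 0.473 -0.49   0.104] [ 0.527 -0.196  0.12 ]
w2 [399 181  15  28 165] [ 0.533 -0.423  0.087] [ 0.56  -0.386  0.11 ]
w3 [ 225   73  219  166 1789] [ 0.532 -0.481  0.084] [ 0.648 -0.198  0.119]
w3 [191 153 133  65 308] [ 0.473 -0.356  0.107] [ 0.5   -0.196  0.12 ]
w3 [366 193  16  27 169] [ 0.533 -0.423  0.087] [ 0.56  -0.386  0.11 ]
w3 [325 218 100  46 144] [ 0.5   -0.49   0.105] [ 0.526 -0.359  0.111]
```

View pics/w3.png

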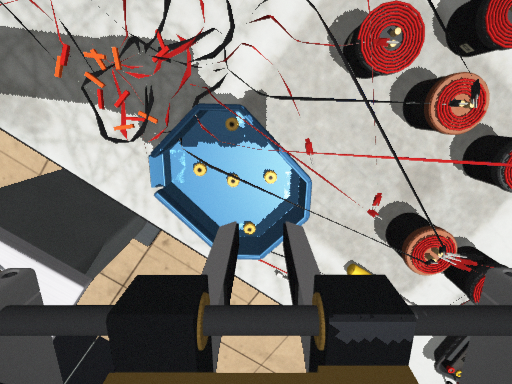

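All five nuts are in the tote, at pixels (232,124), (200,169), (270,176), (232,181) and (249,228). A thin lead crosses above the grip at z≈0.11, so I watch the forces there. Next I move above the back-corner rim.

```bash
python3 -m creep '[{"claw":36,"translation":[0.02,0.01,0],"angular":[0,0,0.01]},{"claw":36,"translation":[0.04,0.02,0],"angular":[0,0,0.02]},{"claw":36,"translation":[0.059,0.032,0.02],"angular":[0,0,0.02]},{"claw":36,"translation":[0.059,0.032,0.05],"angular":[0,0,0.02]},{"claw":36,"translation":[0.059,0.032,0.08],"angular":[0,0,0.02]},{"claw":36,"translation":[0.059,0.032,0.1],"angular":[0,0,0.02]},{"claw":36,"translation":[0.059,0.032,0.11],"angular":[0,0,0.02]},{"claw":36,"translation":[0.059,0.032,0.115],"angular":[0,0,0.02]},{"claw":36,"translation":[0.059,0.032,0.115],"angular":[0,0,0.02]},{"claw":36,"translation":[0.059,0.032,0.115],"angular":[0,0,0.02]}]' 40
python3 - <<'E'
from h import *
T=T_tool();print(T.round(3))
f=grab('wrist');save(f,'w4');W=f['W']
Q=(W-T[:3,3])@T[:3,:3]
h=cv2.cvtColor(f['pixels'],cv2.COLOR_RGB2HSV)
m=(h[...,0]>95)&(h[...,0]<118)&(h[...,1]>90)&(W[...,2]>.062)&(W[...,2]<.072)
for y in np.arange(-.04,.041,.01):
    k=m&(abs(Q[...,1]-y)<.004)&(abs(Q[...,0])<.03);q=Q[k]
    if len(q):print(round(y,3),len(q),np.percentile(q[:,0],[3,50,97]).round(4),np.median(W[k],0).round(3))
print(rel([.4975,-.343,.042]).round(4))
k=(W[...,2]>.08)&(W[...,2]<.135);P=W[k]
q=(P-T[:3,3])@T[:3,:3];s=(abs(q[:,0])<.11)&(abs(q[:,1])<.1)&~((abs(q[:,0])<.04)&(q[:,2]<.0));print('high pts',s.sum(),P[s].min(0) if s.any() else '',P[s].max(0) if s.any() else '')
E
```

```text
time: 9.42
tool_pos: [0.494, -0.3378, 0.1193]
tool_rot: [0.0, 0.887, -0.461, 0.001]
ft_force: [0.6, -0.5, 0.3]
gripper_width: 0.358
[[ 0.575 -0.818  0.001  0.494]
 [-0.818 -0.575 -0.001 -0.338]
 [ 0.001 -0.    -1.     0.119]
 [ 0.     0.     0.     1.   ]]
-0.04 147 [-0.015  -0.0076 -0.0003] [ 0.523 -0.309  0.066]
-0.03 128 [-0.0052  0.0022  0.0081] [ 0.52  -0.322  0.066]
-0.02 81 [0.0031 0.0065 0.0099] [ 0.514 -0.332  0.066]
-0.01 75 [0.0032 0.0065 0.01  ] [ 0.506 -0.337  0.066]
0.0 79 [0.0024 0.0066 0.0102] [ 0.498 -0.343  0.066]
0.01 77 [0.0024 0.0058 0.0094] [ 0.489 -0.348  0.066]
0.02 66 [0.0015 0.0051 0.0095] [ 0.48  -0.354  0.066]
0.03 102 [-0.0092 -0.0029  0.0042] [ 0.468 -0.353  0.066]
0.04 99 [-0.0192 -0.0127 -0.0047] [ 0.455 -0.351  0.066]
[0.0057 0.0003 0.0777]
high pts 3757 [ 0.47290667 -0.45461148  0.08568777] [ 0.61418828 -0.19601405  0.1193879 ]
```

View pics/w4.png

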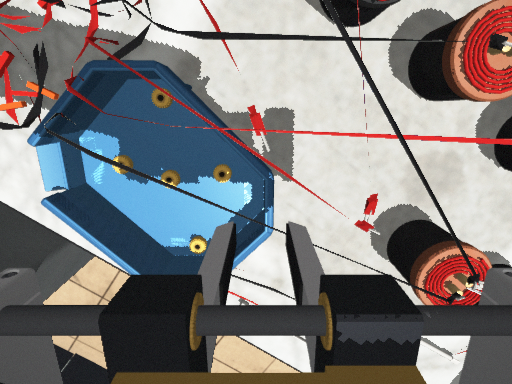

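The cut wall lies between the open fingers at tool x +6 mm, y ≈ 0, turned about 2°. I descend and grip.

```bash
python3 -m creep '[{"claw":36,"translation":[0.006,0,0.01],"angular":[0,0,0.03]},{"claw":36,"translation":[0.006,0,0.03],"angular":[0,0,0.03]},{"claw":36,"translation":[0.006,0,0.05],"angular":[0,0,0.03]},{"claw":36,"translation":[0.006,0,0.065],"angular":[0,0,0.03]},{"claw":36,"translation":[0.006,0,0.075],"angular":[0,0,0.03]},{"claw":36,"translation":[0.006,0,0.075],"angular":[0,0,0.03]},{"claw":36,"translation":[0.006,0,0.075],"angular":[0,0,0.03]},{"claw":36,"translation":[0.006,0,0.075],"angular":[0,0,0.03]},{"claw":36,"translation":[0.006,0,0.075],"angular":[0,0,0.03]},{"claw":36,"translation":[0.006,0,0.075],"angular":[0,0,0.03]}]' 40
python3 -m creep '[{"claw":0,"translation":[0,0,0],"angular":[0,0,0]},{"claw":0,"translation":[0,0,0],"angular":[0,0,0]},{"claw":0,"translation":[0,0,0],"angular":[0,0,0]},{"claw":0,"translation":[0,0,0],"angular":[0,0,0]},{"claw":0,"translation":[0,0,0],"angular":[0,0,0]},{"claw":0,"translation":[0,0,0],"angular":[0,0,0]},{"claw":0,"translation":[0,0,0],"angular":[0,0,0]},{"claw":0,"translation":[0,0,0],"angular":[0,0,0]},{"claw":0,"translation":[0,0,0],"angular":[0,0,0]},{"claw":0,"translation":[0,0,0],"angular":[0,0,0]}]' 40
python3 - <<'E'
from h import *
T=T_tool();print(T.round(4))
# tip rows: pivot at z=0, 0.197 m along -x tool from the grip; TCP as rigid
# tcp rel. pivot
H=.197;Z=T[2,3]
for a in np.radians(np.arange(3,37,3)):
    # rotating so that far side rises: h'=Hcos-Zsin ; z'=Hsin+Zcos
    h,z=H*np.cos(a)-Z*np.sin(a),H*np.sin(a)+Z*np.cos(a)
    print(round(np.degrees(a)),'rad',round(a,3),'tool x',round(h-H,4),'tool z',round(-(z-Z),4))
E
```

```text
time: 10.3
tool_pos: [0.4977, -0.343, 0.0444]
tool_rot: [0.0, 0.88, -0.474, 0.001]
ft_force: [-0.2, 0.5, 0.2]
gripper_width: 0.358
time: 11.13
tool_pos: [0.497, -0.3429, 0.0435]
tool_rot: [0.0, 0.88, -0.474, 0.0]
ft_force: [-2.1, -1.6, 2.1]
gripper_width: 0.084
[[ 5.502e-01 -8.350e-01 -1.000e-04  4.970e-01]
 [-8.350e-01 -5.502e-01 -5.000e-04 -3.429e-01]
 [ 4.000e-04  4.000e-04 -1.000e+00  4.350e-02]
 [ 0.000e+00  0.000e+00  0.000e+00  1.000e+00]]
3 rad 0.052 tool x -0.0025 tool z -0.0103
6 rad 0.105 tool x -0.0056 tool z -0.0204
9 rad 0.157 tool x -0.0092 tool z -0.0303
12 rad 0.209 tool x -0.0134 tool z -0.04
15 rad 0.262 tool x -0.018 tool z -0.0495
18 rad 0.314 tool x -0.0231 tool z -0.0587
21 rad 0.367 tool x -0.0287 tool z -0.0677
24 rad 0.419 tool x -0.0347 tool z -0.0764
27 rad 0.471 tool x -0.0412 tool z -0.0847
30 rad 0.524 tool x -0.0482 tool z -0.0927
33 rad 0.576 tool x -0.0555 tool z -0.1003
36 rad 0.628 tool x -0.0632 tool z -0.1075
```

The opening is 7.9 mm, which matches the rim's 8 mm. Now I tip it slowly about the spout edge, turning +y in the tool frame.

```bash
python3 -m creep '[{"claw":0,"translation":[-0.001,0,-0.005],"angular":[0,0.026,0]},{"claw":0,"translation":[-0.0025,0,-0.0103],"angular":[0,0.052,0]},{"claw":0,"translation":[-0.004,0,-0.0154],"angular":[0,0.079,0]},{"claw":0,"translation":[-0.0056,0,-0.0204],"angular":[0,0.105,0]},{"claw":0,"translation":[-0.0074,0,-0.0254],"angular":[0,0.131,0]},{"claw":0,"translation":[-0.0092,0,-0.0303],"angular":[0,0.157,0]},{"claw":0,"translation":[-0.0113,0,-0.0352],"angular":[0,0.183,0]},{"claw":0,"translation":[-0.0134,0,-0.04],"angular":[0,0.209,0]},{"claw":0,"translation":[-0.0134,0,-0.04],"angular":[0,0.209,0]},{"claw":0,"translation":[-0.0134,0,-0.04],"angular":[0,0.209,0]}]' 50
python3 - <<'E'
from h import *
T=T_tool();print(T.round(4),ctrl.observe()['ft_torque'])
H=.197;Z=.0435;P=T[:3,:3];h0,z0=H*np.cos(.209)-Z*np.sin(.209),H*np.sin(.209)+Z*np.cos(.209)
for a in np.radians(np.arange(13.5,38,1.5)):
    h,z=H*np.cos(a)-Z*np.sin(a)-h0,H*np.sin(a)+Z*np.cos(a)-z0
    c,s=np.cos(.209),np.sin(.209)  # tool x=(c,s) tool z=(s,-c) in (h,z)
    print(round(a-.209,3),round(h*c+z*s,4),round(h*s-z*c,4))
f=grab('side');save(f,'s5')
im=f['pixels'][140:290,200:400,::-1];cv2.imwrite('pics/crop5.png',cv2.resize(im,None,fx=4,fy=4,interpolation=2))
E
```

```text
time: 11.97
tool_pos: [0.4896, -0.3301, 0.0829]
tool_rot: [0.049, 0.876, -0.471, 0.091]
ft_force: [0.3, 0.6, -3.8]
gripper_width: 0.082
[[ 5.390e-01 -8.347e-01  1.134e-01  4.896e-01]
 [-8.169e-01 -5.508e-01 -1.713e-01 -3.301e-01]
 [ 2.054e-01 -4.000e-04 -9.787e-01  8.290e-02]
 [ 0.000e+00  0.000e+00  0.000e+00  1.000e+00]] [-0.12727291  0.20557539  0.05497787]
0.027 -0.0012 -0.0052
0.053 -0.0026 -0.0103
0.079 -0.004 -0.0154
0.105 -0.0057 -0.0204
0.131 -0.0074 -0.0254
0.158 -0.0093 -0.0304
0.184 -0.0113 -0.0353
0.21 -0.0134 -0.0401
0.236 -0.0156 -0.0449
0.262 -0.018 -0.0496
0.288 -0.0205 -0.0542
0.315 -0.0231 -0.0588
0.341 -0.0259 -0.0633
0.367 -0.0287 -0.0678
0.393 -0.0317 -0.0722
0.419 -0.0348 -0.0764
0.445 -0.038 -0.0806
```

View pics/crop5.png

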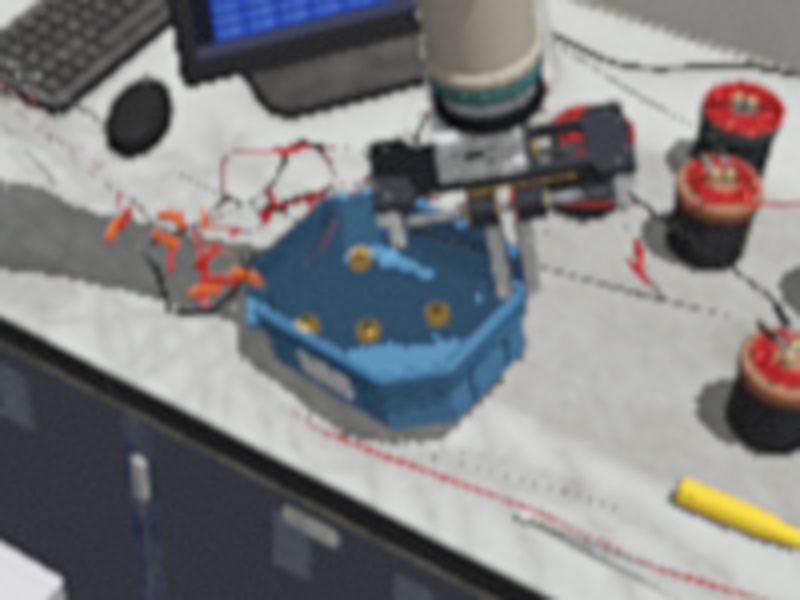

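The tote is tipping about the spout corner and is held by the fingers. The nuts have hardly moved yet, and the force is low. I continue.

```bash
python3 -m creep '[{"claw":0,"translation":[-0.0012,0,-0.0052],"angular":[0,0.027,0]},{"claw":0,"translation":[-0.0026,0,-0.0103],"angular":[0,0.053,0]},{"claw":0,"translation":[-0.004,0,-0.0154],"angular":[0,0.079,0]},{"claw":0,"translation":[-0.0057,0,-0.0204],"angular":[0,0.105,0]},{"claw":0,"translation":[-0.0074,0,-0.0254],"angular":[0,0.131,0]},{"claw":0,"translation":[-0.0093,0,-0.0304],"angular":[0,0.158,0]},{"claw":0,"translation":[-0.0113,0,-0.0353],"angular":[0,0.184,0]},{"claw":0,"translation":[-0.0134,0,-0.0401],"angular":[0,0.21,0]},{"claw":0,"translation":[-0.0134,0,-0.0401],"angular":[0,0.21,0]},{"claw":0,"translation":[-0.0134,0,-0.0401],"angular":[0,0.21,0]}]' 50
python3 -m creep '[{"claw":0,"translation":[-0.0012,0,-0.0052],"angular":[0,0.027,0]},{"claw":0,"translation":[-0.0026,0,-0.0103],"angular":[0,0.053,0]},{"claw":0,"translation":[-0.004,0,-0.0154],"angular":[0,0.079,0]},{"claw":0,"translation":[-0.0057,0,-0.0204],"angular":[0,0.105,0]},{"claw":0,"translation":[-0.0074,0,-0.0254],"angular":[0,0.131,0]},{"claw":0,"translation":[-0.0093,0,-0.0304],"angular":[0,0.158,0]},{"claw":0,"translation":[-0.0113,0,-0.0353],"angular":[0,0.184,0]},{"claw":0,"translation":[-0.0113,0,-0.0353],"angular":[0,0.184,0]},{"claw":0,"translation":[-0.0113,0,-0.0353],"angular":[0,0.184,0]},{"claw":0,"translation":[-0.0113,0,-0.0353],"angular":[0,0.184,0]}]' 50
cat > look.py <<'E'
import sys
from h import *
T=T_tool();print(T.round(4),ctrl.observe()['ft_torque'],ctrl.observe()['time'])
for n in('side','wrist'):
    f=grab(n);W=f['W'];save(f,n+sys.argv[1])
    h=cv2.cvtColor(f['pixels'],cv2.COLOR_RGB2HSV)
    m=((h[...,0]>13)&(h[...,0]<34)&(h[...,1]>90)&(h[...,2]>60)).astype('u1')
    k,l,st,c=cv2.connectedComponentsWithStats(m)
    for i in range(1,k):
        p=np.nanmedian(W[l==i],0)
        if st[i,4]>12 and np.hypot(p[0]-.45,p[1]+.25)<.2:print(n,c[i].round(),st[i,2:],p.round(4),'d spout',np.linalg.norm(p-[.4107,-.1657,.01]).round(3))
    if n=='side':cv2.imwrite('pics/crop'+sys.argv[1]+'.png',cv2.resize(f['pixels'][140:290,200:400,::-1],None,fx=4,fy=4,interpolation=2))
E
python3 look.py 6
```

```text
time: 12.85
tool_pos: [0.4852, -0.314, 0.131]
tool_rot: [0.099, 0.863, -0.465, 0.172]
ft_force: [-0.6, -0.2, -3.4]
gripper_width: 0.079
time: 13.68
tool_pos: [0.4885, -0.2896, 0.1919]
tool_rot: [0.145, 0.846, -0.463, 0.222]
ft_force: [0.4, -0.3, -3.8]
gripper_width: 0.08
[[ 0.4739 -0.847   0.2408  0.4885]
 [-0.7183 -0.53   -0.4507 -0.2896]
 [ 0.5094  0.0406 -0.8596  0.1919]
 [ 0.      0.      0.      1.    ]] [ 0.46489234  0.39017288 -0.04166579] 13.6833
side [302. 152.] [22 14 72] [ 0.4461 -0.2484  0.305 ] d spout 0.308
side [272. 201.] [10  7 30] [ 0.4406 -0.157   0.0825] d spout 0.079
wrist [ 30. 187.] [  61   88 2638] [ 0.4346 -0.1646  0.0777] d spout 0.072
wrist [242. 322.] [  6  57 245] [ 0.4812 -0.2189  0.2891] d spout 0.293
wrist [279. 322.] [  6  57 248] [ 0.4859 -0.2259  0.294 ] d spout 0.3
wrist [363. 301.] [ 8 11 14] [ 0.5002 -0.2431  0.3005] d spout 0.314
wrist [228. 376.] [ 316   18 4143] [ 0.4712 -0.2206  0.2964] d spout 0.298
```

View pics/crop6.png

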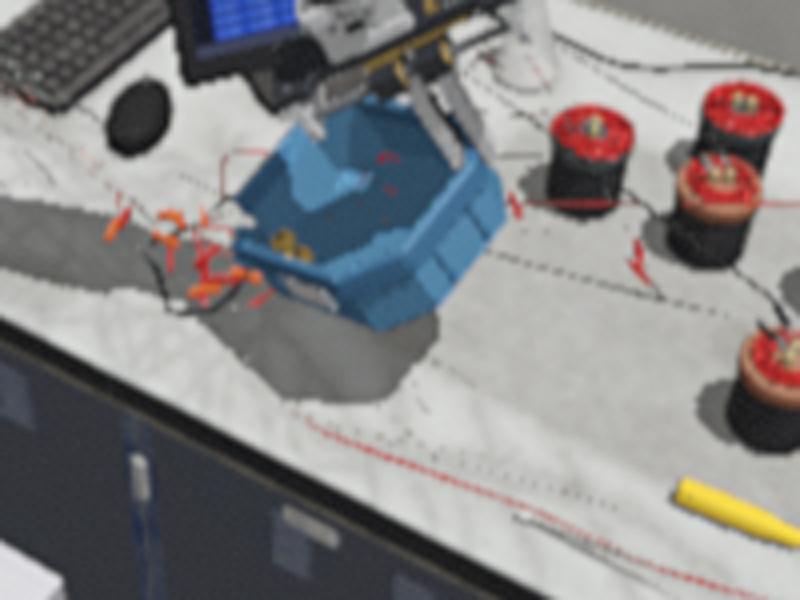

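The tilt is about 31° and the nuts are clustered at the spout, at crop (290,245). But the tool is about 44 mm higher than planned, probably because of a joint limit. I check that before moving again.

```bash
python3 - <<'E'
from h import *
s=ctrl.observe();print(s['qpos'].round(3),s['joint_vel'].round(3),s['ft_force'].round(1),s['tool_pos'].round(4))
f=grab('side');W=f['W'];im=f['pixels']
h=cv2.cvtColor(im,cv2.COLOR_RGB2HSV)
b=(h[...,0]>92)&(h[...,0]<118)&(h[...,1]>90)&(abs(W[...,0]-.45)<.14)&(abs(W[...,1]+.25)<.17)&(W[...,2]>.005)
P=W[b];print('blue low pts',P[np.argsort(P[:,2])[:200:25]].round(3),np.percentile(P[:,2],[0.5,50,99]).round(3))
print(ctrl.observe()['tool_pos'].round(4))
cv2.imwrite('pics/crop7.png',cv2.resize(im[185:235,250:310,::-1],None,fx=10,fy=10,interpolation=2))
E
```

```text
[-0.452  0.644  1.049  2.226 -1.099  0.233  0.411] [-0.001 -0.004  0.005  0.001 -0.001 -0.     0.   ] [ 0.4  0.9 -3.6] [ 0.4883 -0.2899  0.1921]
blue low pts [[ 0.408 -0.177  0.068]
 [ 0.455 -0.162  0.077]
 [ 0.479 -0.154  0.079]
 [ 0.464 -0.16   0.081]
 [ 0.481 -0.164  0.083]
 [ 0.498 -0.143  0.084]
 [ 0.405 -0.14   0.086]
 [ 0.472 -0.176  0.087]] [0.075 0.131 0.51 ]
[ 0.4883 -0.2899  0.1921]
```

View pics/crop7.png

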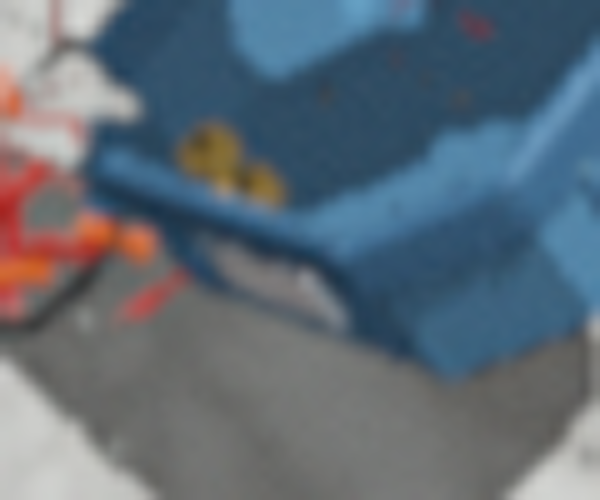

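Joints 5 and 6 are at their limits, so the arm could not follow the last part of the arc. The tote hangs from the grip, is still, and the force is about its own weight. I check the wrist view to count the nuts.

```bash
python3 - <<'E'
import cv2
im=cv2.imread('pics/wrist6.png');cv2.imwrite('pics/crop8.png',cv2.resize(im[80:330,:260],None,fx=2.3,fy=2.3,interpolation=2))
from h import *
f=grab('wrist');T=T_tool();Q=(f['W']-T[:3,3])@T[:3,:3]
# tote_spout in tool frame: grip pt is (0,0,-0.0225); floor at .0145; diag .196
for v,u in[(150,20),(180,30),(210,30),(187,50),(170,10),(230,20)]:print((u,v),Q[v,u].round(3),np.linalg.norm(Q[v,u]-[-.195,-.028,.0145]).round(3))
E
```

```text
(20, 150) [-0.174 -0.053  0.027] 0.035
(30, 180) [-0.172 -0.03   0.028] 0.026
(30, 210) [-0.177 -0.007  0.027] 0.03
(50, 187) [-0.159 -0.025  0.028] 0.039
(10, 170) [-0.186 -0.038  0.028] 0.019
(20, 230) [-0.179  0.005  0.016] 0.037
```

View pics/crop8.png

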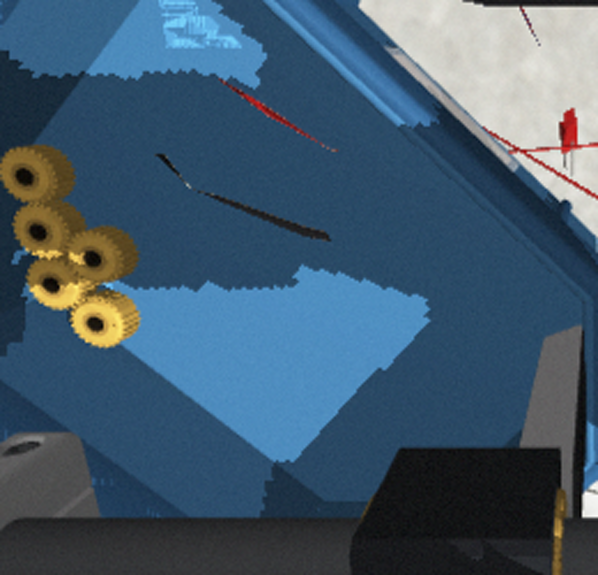

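All five nuts are in the pouring corner, at crop pixels (37,175), (47,225), (95,255), (52,282) and (105,318), roughly 20–45 mm from the spout point. The nut tops lie at tool z = 0.027. That matches a tote that has not slipped in the grip, so its tilt is about 31°. The arm is at rest, so I hand in.

```bash
python3 - <<'E'
from h import *
s=ctrl.observe();print(s['time'],s['tool_pos'].round(4),abs(s['joint_vel']).max(),s['ft_force'].round(1),s['gripper_width'])
print(ctrl.hand_in())
E
```

```text
13.8833 [ 0.4883 -0.2899  0.1922] 0.006669303699913412 [-0.4  0.8 -4.7] 0.08138937778808886
the job is handed in; nothing more can be done
None
```

The job is handed in, and my last checks all look good. One part did not go as planned: the tote ended up hanging from the gripper instead of resting on its rubber strip.

I placed the stray nut on the tote floor while the tote stood flat and let it go. I then gripped the back-corner rim and tipped the tote towards the spout.

**Last checks:**
- **Nuts:** all five are together in the pouring corner, roughly 20–45 mm from the foot of the low wall. None spilled.
- **Tote:** it is tilted about 31°, with the rim at the grip about 0.21 m up.
- **Grip:** commanded to 50 N, with the fingers stopped at 7.7 mm on the 8 mm rim. The nut heights show the tote has not slipped in the fingers.
- **Steadiness:** the arm was at rest at 13.9 s, with the force on the wrist about equal to the tote's weight.
- **Jars and tools:** I kept clear of them and saw no contact in the pictures, but I did not re-measure their positions at the end.

**What disagreed:** joints 5 and 6 reached their range limits in the last part of the tilt, so the arm left the planned arc. The gripper ended about 44 mm too high and slightly twisted, about 2°. I left the tote hanging there because it was still and the nuts were already in the corner.

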